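Hold the square in the glued corner of a drilling jig

TASK

The stop block of this little drilling jig has just been glued to its base board. Pick the tall steel square (the one with the wide foot) out of the tray and press it into the corner in front of the block, foot flat on the board and back flat against the middle of the block, so that both faces touch. Finish while still gripping it and pressing it lightly into both faces, leaving the other things in the tray where they are.

Things in the scene. Friction and masses are not known exactly. Their poses are not given: they have to be found in the camera images.
- square: Loose L-shaped steel square, 0.3 to 0.5 kg, standing on its foot in the tray. Foot 100 mm long (own x) x 28 wide (y) x 12 high. Upright leg 30 mm (x) x 10 thick (y) at the foot's rear (-x) end, top 130 mm above the underside. Leg and foot end flush in one flat back face at own x = -50 mm, looking along -x. Origin: centre of the foot's underside; z up. Centre of mass about 17 mm ahead (+x) of the leg's centre.
- square_grip (a point): Place to grip the square from above, across the leg's 10 mm thickness (fingers closing along own y): centre of the leg, 112 mm above the foot's underside, 18 mm below the leg's top, 15 mm ahead (+x) of the back face. Axes as square.
- square_heel (a point): The square's heel: middle of the lower edge of its back face, where the back meets the underside of the foot. Axes as square.
- jig: The drilling jig, fixed to the bench. Pale base board 235 mm long (own x from -75 to +160) x 140 wide x 20 thick; a dark stop block stands on it. Origin: on the bench below the middle of the corner line between block front and board. Own x points level away from the block's front face along the long free part of the board, y along the corner, z up.
- jig_block: The jig's dark wooden stop block, fixed, 60 mm (own x from -60 to 0) x 80 mm wide (y from -40 to +40) x 100 mm high, its top 120 mm above the bench. Its flat front face, which the square's back must touch, lies at own x = 0 and looks along +x. Same origin and axes as jig.
- jig_board: The jig's base board, fixed; its flat top, on which the square's foot must stand, is at own z = 20 mm. Same origin and axes as jig.
- jig_corner (a point): Middle of the inside corner line where the block's front face meets the board's top, 20 mm above the bench. Axes as jig. The square is home when its heel is here, with its x and z axes along the jig's.
- tray: Fixed open wooden tray 286 mm (own x) x 256 mm (own y) outside, 40 mm high, walls and floor 8 mm thick. Origin: centre of its underside. The square and three other things stand in its four quarters, in any order.
- vblock_mid (a point): Bystander in the tray: dark steel V-block 55 x 50 x 38 mm; point at its centre.
- bracket_mid (a point): Bystander in the tray: small steel angle bracket 50 x 40 mm, 50 mm high, not the square (less than half as tall); point 25 mm above its underside, half-way up.
- ferrule_mid (a point): Bystander in the tray: brass ferrule, a tube 44 mm across and 35 mm high; point at its centre.
Mind the look-alikes: they are no part of the job. Several things have the shape of the square; the one meant has the colours described above.

How it is judged:
By the outcome, as a careful person would: the job done as asked, in the order asked, and still so for the second after the job is handed in, while the arm keeps its last pose, push and grip.
It also fails if it takes over 64 s, if anything falls off the work surface, if the arm or the gripper's body presses on something with over 40 N, if the wrist force passes 120 N, or if a joint passes its speed limit or range.

ROBOT

A 6-joint arm with a two-finger parallel gripper is mounted at the origin on the work surface. World frame = base frame: x ahead of the robot, y to its left, z up, the work surface at z = 0. Lengths are in m, angles in rad, forces in N, time in s.
With the tool pointing down it reaches from about 0.4 to 0.925 m from the base axis. Payload 12.5 kg.
Tool frame: the origin (TCP) lies between the finger pads; the fingertips stand 11 mm ahead of it and the grasp point (between the pads) lies 8 mm behind it; z points along the fingers, y is the direction in which the jaws open and shut (so a half turn about z gives the same grasp; the last joint's range is limited). The gripper opens to 95 mm and grips with 3 to 60 N. Pads are 20 mm wide; open, the fingers measure 119 mm over their backs; the gripper's body (75 mm by 180 mm) begins 59 mm behind the grasp point.
Start: joints at [-1.376, 0.491, 1.559, -0, 1.092, -0.106], TCP at [0.185, -0.597, 0.226] pointing down, gripper open.
Joint ranges: [-3.1, 3.1], [-0.84, 2.19], [0.05, 2.79], [-1.13, 4.28], [0.06, 2.93], [-2.69, 2.69]. Speed limits (rad/s): [2.22, 2.22, 2.79, 3.14, 3.14, 3.14].

INTERFACE

Orientations are given as a unit quaternion [x, y, z, w].
In Python, from cell import * gives the robot as it stands.
- The arm moves only by the tool carry_out, never from a script. Its arguments are lists of equal length, an entry for each row: "grip": the opening, from -1 (shut) to 1 (fully open), so that 0 is half open; "slide": the shift along the tool's x, y, z in cm, a list of three; "turn": the turn, a rotation vector about the tool's x, y, z in rad, a list of three. A call has 1 to 20 rows; each row is the pose to reach, as a shift and turn from the pose measured when the call began, along the tool's axes at that moment; what a row does not reach only later rows make up. A row lasts 1/8 s, in which the tool goes at most 62.5 mm and 10.7 degrees, less where a joint would pass 70% of its speed; a pose out of reach is approached as far as the arm can. A call with a gripper value outside its range is refused whole. The fingers move at their own pace and stop on an object; "newtons" is the grip in N (left out, the last holds). Time passes only in rows, so rows that repeat a pose let the fingers close. It gives the time, the measured TCP pose, the force and the opening at its end, in the units of the state.
- read_state(): the state, without advancing time (a new reading comes with each control period).
- capture(name): name is "side" or "top"; returns a dict with "img" (400x640x3 uint8, blue, green, red), "fx", "fy", "cx", "cy" (pixels), "rvec" (rotation vector, rad) and "tvec" (3), from world to camera coordinates, as OpenCV has them. Camera axes: x right, y down, z forward; pixel columns grow to the right and rows downward; lengths in m; the calibration is good to about 2 mm. A picture is of the moment at which its call begins. There is no depth.
- close_job(): hands the job in, once; it reports no verdict.
The state is a dict: "time_s": time; "q": joint angles; "qd": joint speeds; "tau": joint torques, N m; "position": TCP position; "eef_rot": TCP orientation; "wrist_force": force on the tool from outside, world axes, zero at the start; "moment": the same for the moment, N m; "finger_gap": finger opening in m.
Only numpy, scipy, OpenCV 4.12 (cv2) and the standard library are available. Lean on these libraries where they do the work, as an engineer would, in place of code of your own. Each camera call takes 0.05 s, during which the arm holds its last target.

## Working session

There is one attempt and no reset: what is moved stays moved. The work goes in short steps, Python scripts to look and compute and a tool call to move; the robot and the scene stay as the last step left them, time stands still between calls to the robot, and variables do not carry over. Pictures are saved under pics/ and viewed, and the job is handed in when it is done.

Besides the shell and the picture viewer there is one more tool, called by a JSON object that holds its "fn" and its "kwargs". carry_out: Moves the arm, as the interface text tells. Its arguments: {"type":"object","properties":{"grip":{"type":"array","items":{"type":"number"}},"slide":{"type":"array","items":{"type":"array","items":{"type":"number"}}},"turn":{"type":"array","items":{"type":"array","items":{"type":"number"}}},"newtons":{"type":"number"}},"required":["grip","slide","turn"]}

```bash
mkdir -p pics; ls
python3 - <<'E'
from cell import *
import cv2
s=read_state(); print(s)
for n in("side","top"):
    c=capture(n); cv2.imwrite(f"pics/{n}0.png",c["img"]); print(n,{k:c[k] for k in c if k!="img"})
E
```

```text
pics
{'time_s': 0.0, 'q': array([-1.37560360e+00,  4.91504180e-01,  1.55943444e+00,  1.66890794e-05,
        1.09171109e+00, -1.05605272e-01]), 'qd': array([ 0.00243511,  0.0008606 ,  0.00117001,  0.00215791,  0.00120533,
       -0.00040223]), 'tau': array([ 4.31443568e-04, -6.12628484e+01, -2.58177316e+01,  6.92570396e-02,
        4.82808065e-02, -1.60431714e-04]), 'position': array([ 0.18515423, -0.59670533,  0.22510132]), 'eef_rot': array([ 9.88711812e-01,  1.49828811e-01, -1.62711956e-05, -5.28329336e-04]), 'wrist_force': array([-0.26576184,  0.74933563,  0.14683343]), 'moment': array([ 0.00618106, -0.014408  ,  0.01541929]), 'finger_gap': 0.09535496096105166}
side {'fx': 445.56645011627285, 'fy': 445.56645011627285, 'cx': 318.1222814271739, 'cy': 203.65050211598066, 'rvec': array([ 0.94088817, -2.23146486,  1.31395049]), 'tvec': array([0.35132369, 0.2639379 , 0.62116764])}
top {'fx': 411.48690174754836, 'fy': 411.48690174754836, 'cx': 315.83324519016156, 'cy': 201.0009123098428, 'rvec': array([ 2.13986003, -2.16628291,  0.16707638]), 'tvec': array([1.18196286e-05, 5.08969922e-01, 8.12431153e-01])}
```

View pics/side0.png

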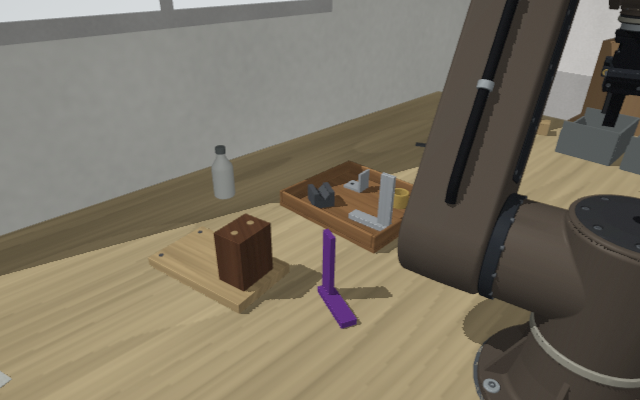

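View pics/top0.png

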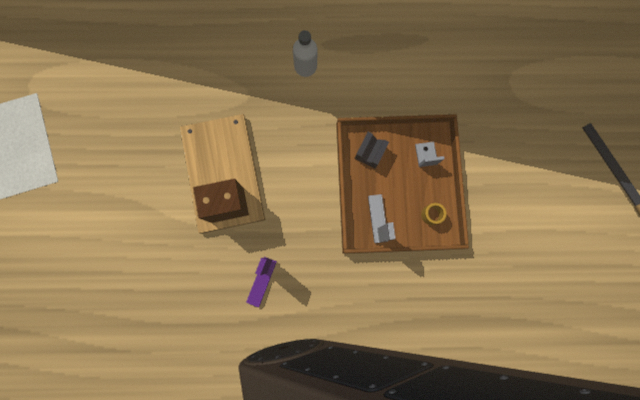

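Candidates for the square: the grey-steel L standing in the tray (side 386,203; top 381,220), the purple L on the bench outside the tray (side 333,280; top 262,283), and the small grey bracket in the tray (side 359,181; top 430,154). The grey tall one in the tray with the wide foot fits. The purple one has the wrong colour and place, and the bracket is too low. I'll confirm with a crop.

```bash
cat > h.py <<'E'
import numpy as np,cv2
def cam(c):
    R=cv2.Rodrigues(np.array(c["rvec"]))[0]; K=np.array([[c["fx"],0,c["cx"]],[0,c["fy"],c["cy"]],[0,0,1]]); return K,R,np.array(c["tvec"])
def plane(c,uv,z):
    K,R,t=cam(c); uv=np.atleast_2d(uv).astype(float)
    d=(R.T@np.linalg.inv(K)@np.c_[uv,np.ones(len(uv))].T).T; o=-R.T@t
    return o+d*((z-o[2])/d[:,2])[:,None]
def proj(c,p):
    K,R,t=cam(c); return cv2.projectPoints(np.atleast_2d(np.array(p,float)),np.array(c["rvec"]),t,K,None)[0][:,0]
E
python3 - <<'E'
import cv2,numpy as np
from cell import *
from h import *
a=cv2.imread("pics/side0.png");b=cv2.imread("pics/top0.png")
A=cv2.resize(a[155:255,270:420],None,fx=4,fy=4,interpolation=cv2.INTER_CUBIC)  #600x400
cv2.imwrite("pics/cropA.png",A)
B=cv2.resize(b[105:265,170:300],None,fx=4.5/1.25,fy=3.6,interpolation=cv2.INTER_CUBIC)
cv2.imwrite("pics/cropB.png",B)
C=cv2.resize(b[105:265,330:480],None,fx=3.6,fy=3.6,interpolation=cv2.INTER_CUBIC)
cv2.imwrite("pics/cropC.png",C)
D=cv2.resize(a[190:330,140:370],None,fx=3.4,fy=3.4,interpolation=cv2.INTER_CUBIC)
cv2.imwrite("pics/cropD.png",D)
c=capture("top"); print([(-cam(x)[1].T@cam(x)[2]).round(3) for x in (c,capture("side"))])
E
```

```text
[array([0.388, 0.005, 0.876]), array([-0.045,  0.544,  0.531])]
```

View pics/cropA.png

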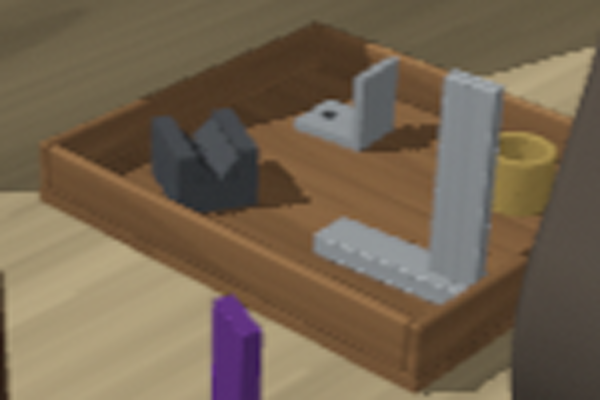

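View pics/cropB.png

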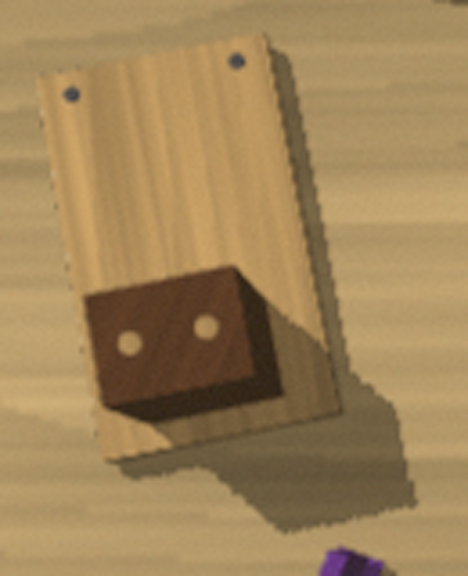

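View pics/cropC.png

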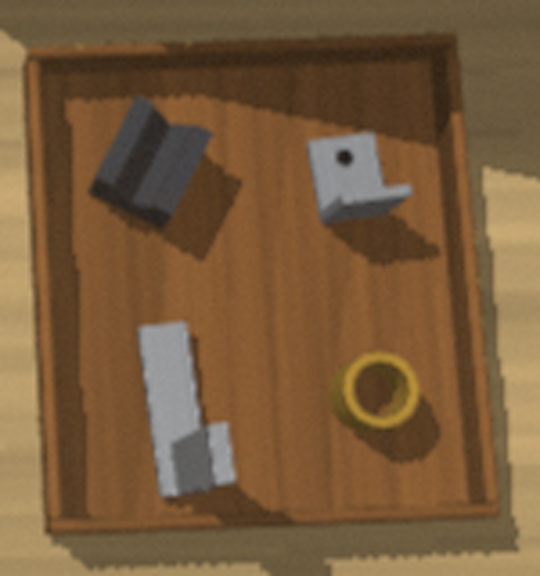

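View pics/cropD.png

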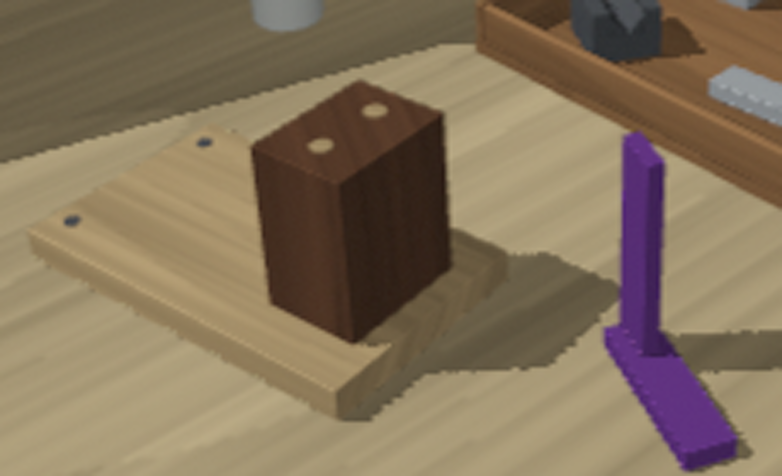

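The crops show that the grey L in the tray (crop A 460,190; crop C 180,420) is tall, with a wide foot and its leg at the near end. The purple one is on the bench and isn't wanted. Next I'll measure.

```bash
cat > m.py <<'E'
from cell import *
from h import *
c=capture("top"); im=c["img"]
hsv=cv2.cvtColor(im,cv2.COLOR_BGR2HSV)
def seg_line(p,q,n=25,w=4):
    """refine edge between pixels p,q: max gradient along normal, fit line"""
    g=cv2.GaussianBlur(im,(0,0),0.7).astype(np.float32)
    p,q=np.array(p,float),np.array(q,float); d=(q-p)/np.linalg.norm(q-p); nn=np.array([-d[1],d[0]])
    offs=np.arange(-w,w+.01,.25); pts=[]
    for t in np.linspace(.12,.88,n):
        s=p+t*(q-p)+offs[:,None]*nn
        v=cv2.remap(g,s[:,0].astype(np.float32)[None],s[:,1].astype(np.float32)[None],cv2.INTER_LINEAR)[0]
        gr=np.linalg.norm(v[4:]-v[:-4],axis=1); gg=gr**2*(gr>gr.max()*.6)
        k=gr.argmax(); win=slice(max(0,k-4),k+5); o=(offs[2:-2][win]*gr[win]**2).sum()/(gr[win]**2).sum()
        pts.append(p+t*(q-p)+o*nn)
    vx,vy,x,y=cv2.fitLine(np.array(pts,np.float32),cv2.DIST_HUBER,0,.01,.01).ravel()
    return np.array([x,y]),np.array([vx,vy])
def inter(a,b):
    k=np.linalg.solve(np.c_[a[1],-b[1]],b[0]-a[0]); return a[0]+k[0]*a[1]
def quad(cs):
    L=[seg_line(cs[i],cs[(i+1)%4]) for i in range(4)]
    return np.array([inter(L[i-1],L[i]) for i in range(4)])
E
python3 - <<'E'
from m import *
def B(l): return np.array(l)/3.6-.36+np.array([170,105])
def C(l): return np.array(l)/3.6-.36+np.array([330,105])
bd=quad(B([(40,75),(267,35),(340,412),(106,460)]))
bk=quad(B([(87,297),(233,266),(254,375),(107,403)]))
sf=quad(C([(139,326),(185,321),(208,485),(163,496)]))
for n,q,z in(("board",bd,.02),("block",bk,.12),("foot",sf,.02)):
    P=plane(c,q,z); print(n,q.round(1).tolist());print(P.round(4)); 
    for i in range(4):
        e=P[(i+1)%4]-P[i]; print(np.linalg.norm(e).round(4),np.degrees(np.arctan2(e[1],e[0])).round(2))
v=im.copy()
for q in(bd,bk,sf): cv2.polylines(v,[np.round(q*16).astype(np.int32)],True,(0,255,0),1,cv2.LINE_AA,4)
cv2.imwrite("pics/q.png",cv2.resize(v[105:265,170:430],None,fx=3,fy=3,interpolation=cv2.INTER_CUBIC))
E
```

```text
board [[178.89999389648438, 125.4000015258789], [243.0, 114.0], [263.8999938964844, 220.8000030517578], [201.60000610351562, 231.5]]
[[0.679  0.2859 0.02  ]
 [0.7033 0.1486 0.02  ]
 [0.4708 0.1023 0.02  ]
 [0.4502 0.2314 0.02  ]]
0.1395 -80.0
0.2371 -168.74
0.1308 99.06
0.2353 13.4
block [[192.39999389648438, 186.60000610351562], [234.5, 178.10000610351562], [240.3000030517578, 208.6999969482422], [197.89999389648438, 217.89999389648438]]
[[0.5266 0.2242 0.12  ]
 [0.5419 0.1462 0.12  ]
 [0.4841 0.1347 0.12  ]
 [0.4679 0.2123 0.12  ]]
0.0795 -78.88
0.0589 -168.66
0.0793 101.79
0.0598 11.51
foot [[367.79998779296875, 195.0], [380.20001220703125, 194.10000610351562], [390.0, 239.39999389648438], [374.3999938964844, 243.0]]
[[ 0.5229 -0.1162  0.02  ]
 [ 0.5245 -0.1426  0.02  ]
 [ 0.4288 -0.1596  0.02  ]
 [ 0.4219 -0.1269  0.02  ]]
0.0264 -86.43
0.0973 -169.92
0.0334 101.91
0.1016 6.05
```

View pics/q.png

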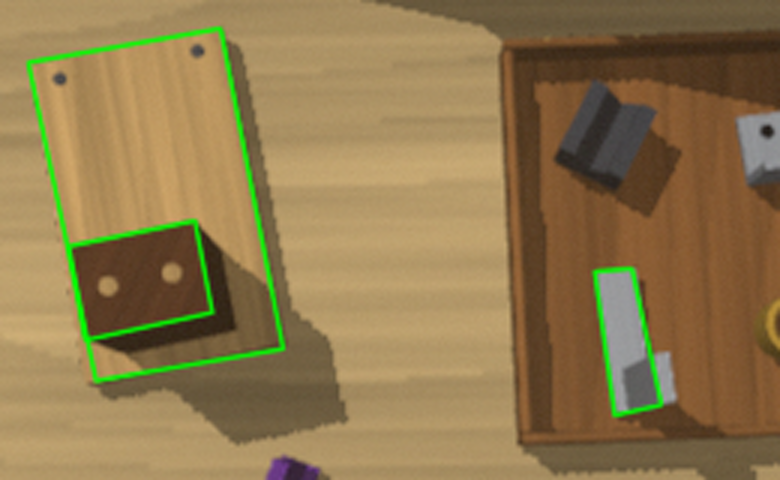

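Run:
```python
from m import *
np.set_printoptions(suppress=True,precision=4)
def C(l): return np.array(l)/3.6-.36+np.array([330,105])
def yaw(a,z,s=20):
    P=plane(c,[a[0]-s*a[1],a[0]+s*a[1]],z); e=P[1]-P[0]; return np.degrees(np.arctan(e[1]/e[0]))
E=lambda p,q,w=2:seg_line(*C([p,q]),n=25,w=w)
Lf=E((139,326),(163,496)); Rf=E((185,321),(202,425)); Ff=E((139,326),(185,321)); Bk=E((163,496),(208,487),)
tr=E((227,423),(235,482)); tl=E((204,431),(213,487)); tf=E((206,430),(227,424)); tb=E((212,490),(235,483))
print([ (n,round(float(yaw(l,z)),2)) for n,l,z in(("Lf",Lf,.02),("Rf",Rf,.02),("tr",tr,.138),("tl",tl,.138))])
fc=[inter(Lf,Ff),inter(Ff,Rf),inter(Rf,Bk),inter(Bk,Lf)]
print(plane(c,fc,.02), "mean",plane(c,fc,.02).mean(0))
tc=[inter(tl,tf),inter(tf,tr),inter(tr,tb),inter(tb,tl)]
print(plane(c,tc,.138),"mean",plane(c,tc,.138).mean(0))
v=cv2.resize(im[185:255,355:405],None,fx=8,fy=8,interpolation=cv2.INTER_CUBIC)
for q in(fc,tc): cv2.polylines(v,[np.round(((np.array(q)-[355,185]+.5)*8-.5)).astype(np.int32)],True,(0,255,0),1)
cv2.imwrite("pics/s.png",v)
```

```text
[('Lf', 6.11), ('Rf', 6.04), ('tr', 5.67), ('tl', 6.73)]
[[ 0.5229 -0.1162  0.02  ]
 [ 0.5247 -0.1447  0.02  ]
 [ 0.4274 -0.155   0.02  ]
 [ 0.4221 -0.127   0.02  ]] mean [ 0.4743 -0.1357  0.02  ]
[[ 0.4528 -0.1326  0.138 ]
 [ 0.4554 -0.143   0.138 ]
 [ 0.4253 -0.146   0.138 ]
 [ 0.4229 -0.1361  0.138 ]] mean [ 0.4391 -0.1394  0.138 ]
```

View pics/s.png

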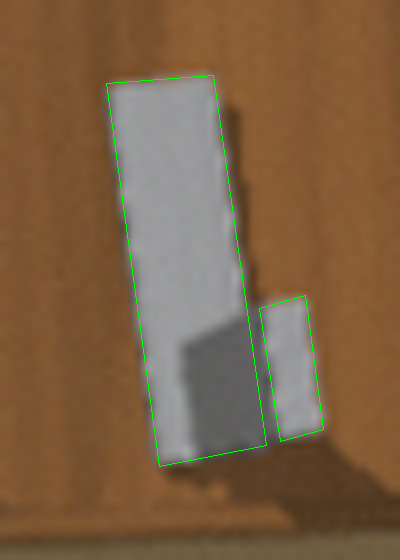

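```bash
cat > go.py <<'E'
from cell import *
from h import *
from scipy.spatial.transform import Rotation as Ro
def go(p,yaw,roll=None):
    s=read_state(); R0=Ro.from_quat(s["eef_rot"]); y=np.radians(yaw)
    Rt=Ro.from_matrix(np.c_[[np.cos(y),np.sin(y),0],[np.sin(y),-np.cos(y),0],[0,0,-1]])
    print("t",s["time_s"],"pos",s["position"].round(4),"F",s["wrist_force"].round(1),"M",s["moment"].round(2),"gap",round(s["finger_gap"],4),"q",s["q"].round(2))
    X=R0.as_matrix(); print("yaw",np.degrees(np.arctan2(X[1,0],X[0,0])).round(2),"z",X[:,2].round(4))
    print("slide cm",(R0.inv().apply(np.array(p)-s["position"])*100).round(2),"turn",(R0.inv()*Rt).as_rotvec().round(4))
E
python3 -c "
from go import *
go([.4392,-.1394,.2],6.1)"
```

```text
t 0.3 pos [ 0.1852 -0.5969  0.2254] F [-0.7  0.7 -0.5] M [ 0.04 -0.07  0.04] gap 0.0951 q [-1.38  0.49  1.56  0.    1.09 -0.11]
yaw 17.23 z [-1.e-04  3.e-04 -1.e+00]
slide cm [ 37.81 -36.17   2.56] turn [-0.0003 -0.      0.1943]
```

{"fn": "carry_out", "kwargs": {"grip": [1, 1, 1, 1, 1, 1, 1, 1, 1, 1, 1, 1, 1, 1], "slide": [[3, -3, 0], [6, -6, 0], [9.5, -9, 0], [13, -12, 0], [16.5, -15.5, 0], [20, -19, 0], [23.5, -22.5, 0], [27, -26, 0], [30.5, -29, 0.5], [34, -32.5, 1], [36.5, -35, 1.8], [37.8, -36.2, 2.5], [37.8, -36.2, 2.55], [37.8, -36.2, 2.55]], "turn": [[0, 0, 0.02], [0, 0, 0.04], [0, 0, 0.06], [0, 0, 0.08], [0, 0, 0.1], [0, 0, 0.12], [0, 0, 0.14], [0, 0, 0.16], [0, 0, 0.18], [0, 0, 0.194], [0, 0, 0.194], [0, 0, 0.194], [0, 0, 0.194], [0, 0, 0.194]], "newtons": 50}}

```text
time_s: 2.05
position: [0.4388, -0.1396, 0.2002]
eef_rot: [0.999, 0.053, -0.0, -0.0]
wrist_force: [0.0, -0.2, -0.4]
finger_gap: 0.0953
```

```bash
python3 -c "
from go import *
go([.4392,-.1394,.112],6.1)
for n in('side','top'): cv2.imwrite(f'pics/{n}1.png',capture(n)['img'])"
```

```text
t 2.05 pos [ 0.4388 -0.1396  0.2002] F [ 0.  -0.2 -0.4] M [-0.01 -0.01 -0.02] gap 0.0953 q [-0.45  0.29  1.98  0.    0.87  1.01]
yaw 6.12 z [-0.e+00  2.e-04 -1.e+00]
slide cm [ 0.04 -0.01  8.82] turn [-0.0002  0.      0.0003]
```

View pics/side1.png

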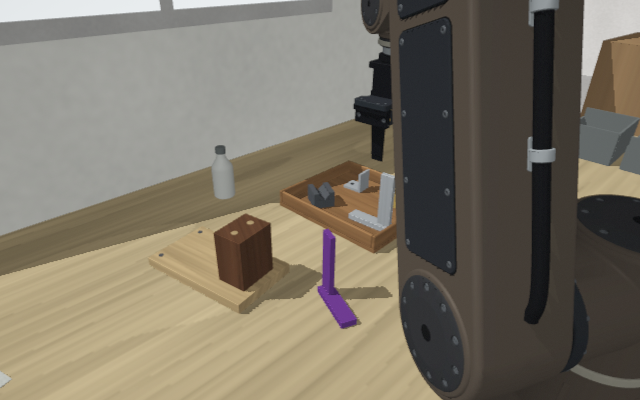

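View pics/top1.png

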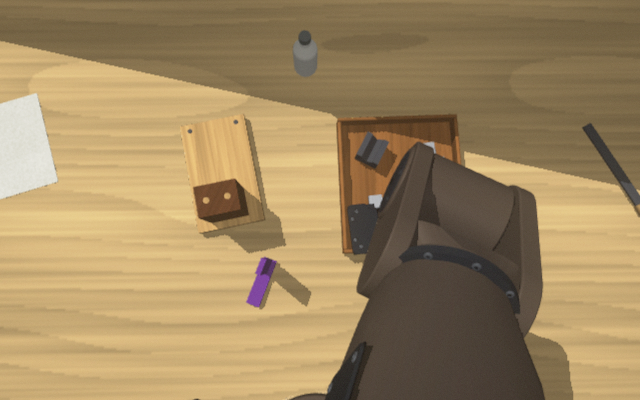

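The fingers are at side (378,155) above the leg, and the scene hasn't changed. Next I descend and close.

{"fn": "carry_out", "kwargs": {"grip": [1, 1, 1, 1, 1, 0, -1, -1, -1, -1, -1, -1], "slide": [[0, 0, 2.5], [0, 0, 5], [0, 0, 7.5], [0, 0, 8.8], [0, 0, 8.8], [0, 0, 8.8], [0, 0, 8.8], [0, 0, 8.8], [0, 0, 8.8], [0, 0, 8.8], [0, 0, 8.8], [0, 0, 8.8]], "turn": [[0, 0, 0], [0, 0, 0], [0, 0, 0], [0, 0, 0], [0, 0, 0], [0, 0, 0], [0, 0, 0], [0, 0, 0], [0, 0, 0], [0, 0, 0], [0, 0, 0], [0, 0, 0]], "newtons": 50}}

```text
time_s: 3.65
position: [0.4388, -0.1398, 0.1123]
eef_rot: [0.999, 0.053, 0.0, -0.0]
wrist_force: [0.3, 0.4, -0.6]
finger_gap: 0.0303
```

```bash
python3 -c "
from go import *
go([.4392,-.1394,.24],6.1)
cv2.imwrite('pics/side2.png',cv2.resize(capture('side')['img'][130:280,260:440],None,fx=4,fy=4,interpolation=2))"
```

```text
t 3.65 pos [ 0.4388 -0.1398  0.1123] F [ 0.3  0.4 -0.6] M [ 0.01  0.01 -0.01] gap 0.0303 q [-0.45  0.43  2.07  0.    0.64  1.01]
yaw 6.06 z [ 2.e-04  1.e-04 -1.e+00]
slide cm [  0.05  -0.04 -12.77] turn [-0.     -0.0002 -0.0006]
```

View pics/side2.png

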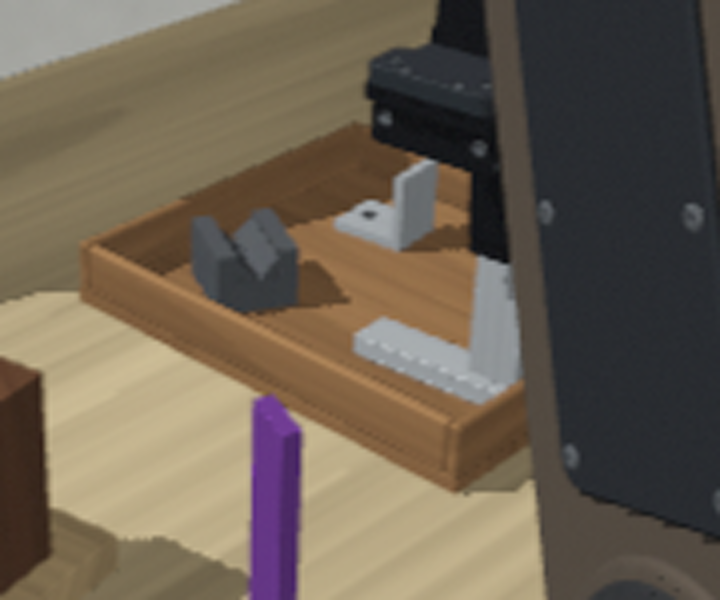

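The fingers straddle the leg (crop 490,240) and are still closing, with the gap at 30 mm. I'll give them more time.

{"fn": "carry_out", "kwargs": {"grip": [-1, -1, -1, -1, -1, -1, -1, -1], "slide": [[0, 0, 0], [0, 0, 0], [0, 0, 0], [0, 0, 0], [0, 0, 0], [0, 0, 0], [0, 0, 0], [0, 0, 0]], "turn": [[0, 0, 0], [0, 0, 0], [0, 0, 0], [0, 0, 0], [0, 0, 0], [0, 0, 0], [0, 0, 0], [0, 0, 0]], "newtons": 55}}

```text
time_s: 4.7
position: [0.4388, -0.1398, 0.1123]
eef_rot: [0.999, 0.053, 0.0, -0.0]
wrist_force: [0.1, -0.9, -2.6]
finger_gap: 0.0097
```

```bash
python3 -c "
from go import *
go([.4392,-.1394,.24],6.1)
"
```

```text
t 4.7 pos [ 0.4388 -0.1398  0.1123] F [ 0.1 -0.9 -2.6] M [-0.03  0.09  0.03] gap 0.0097 q [-0.45  0.43  2.07  0.    0.64  1.01]
yaw 6.06 z [ 1.e-04  1.e-04 -1.e+00]
slide cm [  0.05  -0.04 -12.77] turn [-0.0001 -0.0001 -0.0006]
```

{"fn": "carry_out", "kwargs": {"grip": [-1, -1, -1, -1, -1, -1, -1], "slide": [[0, 0, -1], [0, 0, -3], [0, 0, -6], [0, 0, -9.5], [0, 0, -13], [0, 0, -15], [0, 0, -15]], "turn": [[0, 0, 0], [0, 0, 0], [0, 0, 0], [0, 0, 0], [0, 0, 0], [0, 0, 0], [0, 0, 0]]}}

```text
time_s: 5.58
position: [0.439, -0.1399, 0.2638]
eef_rot: [0.999, 0.053, 0.001, 0.001]
wrist_force: [-0.1, 0.9, -3.9]
finger_gap: 0.0098
```

```bash
python3 -c "
from go import *
y=np.radians(11.4);u=np.array([np.cos(y),np.sin(y),0])
O=np.array([.5345,.1853,0]); 
# TCP over: back face 30mm ahead of block
go(O+u*(.015+.03)+[0,0,.262],11.4)
for n in('side','top'): cv2.imwrite(f'pics/{n}3.png',capture(n)['img'])"
```

```text
t 5.575 pos [ 0.439  -0.1399  0.2638] F [-0.1  0.9 -3.9] M [ 0.01  0.14 -0.01] gap 0.0098 q [-0.45  0.21  1.89  0.    1.04  1.01]
yaw 6.07 z [ 0.003  -0.0012 -1.    ]
slide cm [ 17.42 -31.74   0.18] turn [ 0.0016 -0.0027 -0.093 ]
```

View pics/side3.png

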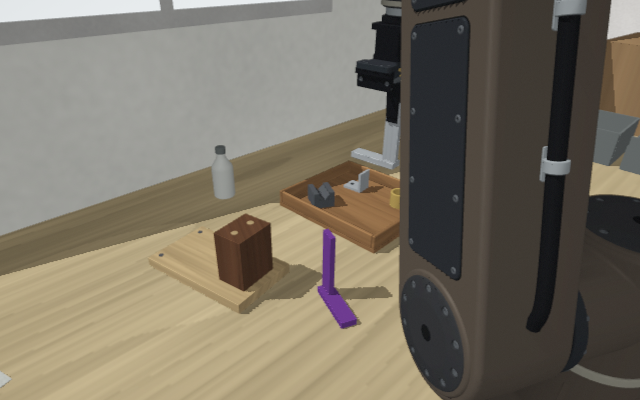

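The square (side 375,155) is held clear of the tray, and the other things are unmoved. Now I carry it over.

{"fn": "carry_out", "kwargs": {"grip": [-1, -1, -1, -1, -1, -1, -1, -1, -1, -1, -1, -1, -1, -1], "slide": [[1, -1, 0], [2, -3, 0], [3.5, -6, 0], [5, -9, 0], [7, -12.5, 0], [9, -16, 0], [11, -19.5, 0], [12.5, -23, 0], [14.5, -26.5, 0], [16, -29, 0.1], [17, -31, 0.1], [17.4, -31.7, 0.2], [17.4, -31.7, 0.2], [17.4, -31.7, 0.2]], "turn": [[0, 0, -0.01], [0, 0, -0.02], [0, 0, -0.03], [0, 0, -0.04], [0, 0, -0.05], [0, 0, -0.06], [0, 0, -0.07], [0, 0, -0.08], [0, 0, -0.09], [0, 0, -0.093], [0, 0, -0.093], [0.001, -0.001, -0.093], [0.001, -0.002, -0.093], [0.001, -0.002, -0.093]]}}

```text
time_s: 7.42
position: [0.5777, 0.1932, 0.26]
eef_rot: [0.995, 0.099, -0.001, -0.001]
wrist_force: [-0.6, 0.8, -2.8]
finger_gap: 0.0099
```

```bash
python3 -c "
from go import *
y=np.radians(11.4);u=np.array([np.cos(y),np.sin(y),0])
O=np.array([.5345,.1853,0]); 
go(O+u*(.015+.03)+[0,0,.14],11.4)
for n in('side','top'): cv2.imwrite(f'pics/{n}4.png',capture(n)['img'])"
```

```text
t 7.425 pos [0.5777 0.1932 0.26  ] F [-0.6  0.8 -2.8] M [ 0.01  0.11 -0.03] gap 0.0099 q [0.21 0.44 1.55 0.   1.15 1.59]
yaw 11.35 z [-2.7e-03  8.0e-04 -1.0e+00]
slide cm [ 0.14 -0.06 12.  ] turn [-0.0014  0.0025 -0.0008]
```

View pics/side4.png

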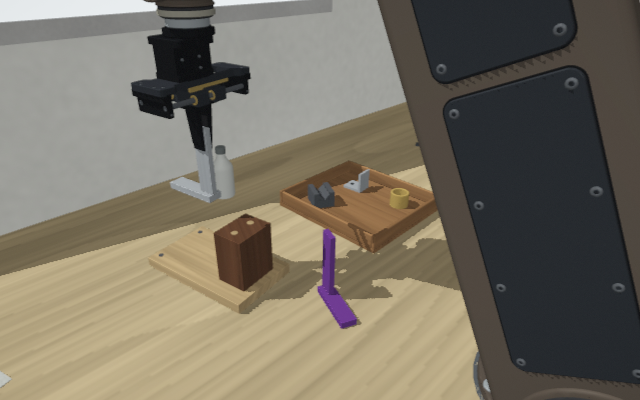

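View pics/top4.png

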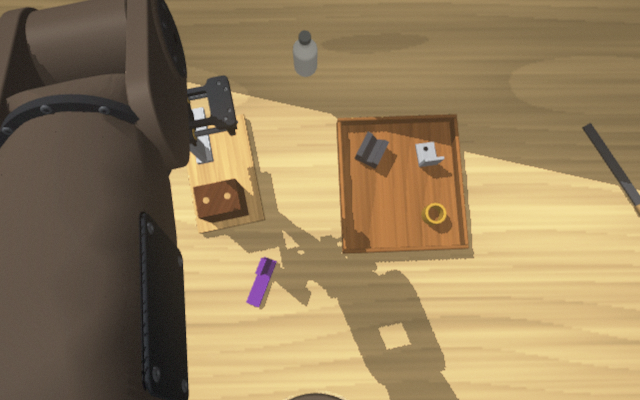

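The square hangs over the board (side 200,185; top 205,150) with its foot pointing away from the block. Next I lower it to about 16 mm above the board.

{"fn": "carry_out", "kwargs": {"grip": [-1, -1, -1, -1, -1, -1, -1], "slide": [[0.1, 0, 2], [0.1, -0.1, 5], [0.1, -0.1, 8], [0.1, -0.1, 10.5], [0.1, -0.1, 12], [0.1, -0.1, 12], [0.1, -0.1, 12]], "turn": [[0, 0.001, 0], [0, 0.002, 0], [-0.001, 0.002, 0], [-0.001, 0.002, 0], [-0.001, 0.002, 0], [-0.001, 0.002, 0], [-0.001, 0.002, 0]]}}

```text
time_s: 8.4
position: [0.5788, 0.1945, 0.1412]
eef_rot: [0.995, 0.099, 0.001, -0.0]
wrist_force: [-0.2, 1.2, -4.4]
finger_gap: 0.0095
```

```bash
python3 -c "
from go import *
y=np.radians(11.4);u=np.array([np.cos(y),np.sin(y),0]);w=np.array([-u[1],u[0],0])
O=np.array([.5345,.1853,0]); 
go(O+u*(.015+.03)+[0,0,.126],11.4)
s=read_state();p=s['position']; B=p-u*.015-[0,0,.104]
for n in('side','top'):
  c=capture(n);im=c['img'].copy()
  f=lambda a,b,z:B+u*a+w*b+[0,0,z]
  pts=[f(0,.005,.13),f(0.03,.005,.13),f(.03,.005,.012),f(.1,.014,.012),f(.1,.014,0),f(0,.014,0),f(0,.014,.012)]
  q=proj(c,pts); print(n,q.round(0).tolist())
  x0,y0=(100,120) if n=='side' else(160,90)
  v=cv2.resize(im[y0:y0+190,x0:x0+200],None,fx=3,fy=3,interpolation=cv2.INTER_CUBIC); cv2.imwrite(f'pics/{n}5.png',v)
  for a in q: cv2.circle(v,tuple(int(t) for t in ((a-[x0,y0]+.5)*3)),2,(0,0,255),-1)
  cv2.imwrite(f'pics/{n}5m.png',v)
"
```

```text
t 8.4 pos [0.5788 0.1945 0.1412] F [-0.2  1.2 -4.4] M [-0.02  0.03 -0.02] gap 0.0095 q [0.22 0.56 1.68 0.   0.89 1.59]
yaw 11.33 z [ 1.3e-03  7.0e-04 -1.0e+00]
slide cm [-0.03  0.03  1.52] turn [-0.0005 -0.0015 -0.0011]
side [[212.0, 195.0], [200.0, 191.0], [208.0, 246.0], [179.0, 237.0], [180.0, 242.0], [216.0, 259.0], [216.0, 254.0]]
top [[201.0, 161.0], [198.0, 145.0], [214.0, 161.0], [204.0, 130.0], [205.0, 131.0], [213.0, 177.0], [212.0, 176.0]]
```

View pics/side5m.png

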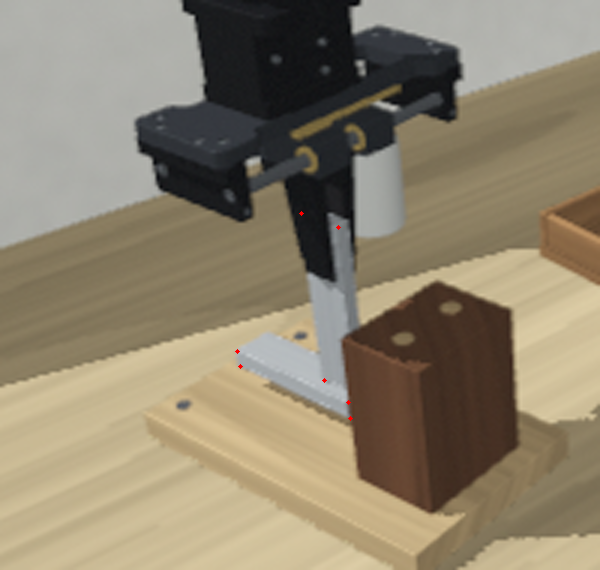

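View pics/top5m.png

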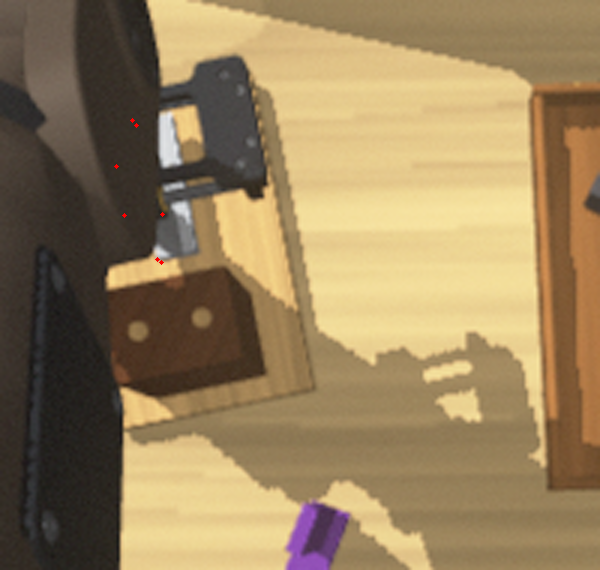

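The projected model dots match the held square: heel (side crop 350,418) and toe (237,355). It sits upright in the fingers with no slip. Next is a guarded descent.

{"fn": "carry_out", "kwargs": {"grip": [-1, -1, -1, -1, -1, -1], "slide": [[0, 0, 0.5], [0, 0, 1.0], [0, 0, 1.3], [0, 0, 1.45], [0, 0, 1.45], [0, 0, 1.45]], "turn": [[0, -0.0015, -0.001], [0, -0.0015, -0.001], [0, -0.0015, -0.001], [0, -0.0015, -0.001], [0, -0.0015, -0.001], [0, -0.0015, -0.001]]}}

```text
time_s: 9.25
position: [0.5788, 0.1946, 0.1268]
eef_rot: [0.995, 0.099, 0.0, -0.0]
wrist_force: [0.3, 0.0, -3.5]
finger_gap: 0.0098
```

```bash
cat > chk.py <<'E'
from go import *
y=np.radians(11.4);u=np.array([np.cos(y),np.sin(y),0]);w=np.array([-u[1],u[0],0]);O=np.array([.5345,.1853,0])
s=read_state();p=s["position"]-O
print("heel in jig mm: x",round(1e3*(p@u-.015),2),"y",round(1e3*(p@w),2),"z-20",round(1e3*(p[2]-.124),2),"F jig",[round(float(s["wrist_force"]@a),1) for a in(u,w,[0,0,1])],"M jig",[round(float(s["moment"]@a),2) for a in(u,w,[0,0,1])])
go(O+u*.015+[0,0,.124],11.4)
E
python3 chk.py
```

```text
heel in jig mm: x 30.24 y 0.4 z-20 2.79 F jig [0.3, -0.1, -3.5] M jig [0.06, -0.01, 0.02]
t 9.25 pos [0.5788 0.1946 0.1268] F [ 0.3  0.  -3.5] M [0.06 0.   0.02] gap 0.0098 q [0.22 0.58 1.7  0.   0.86 1.59]
yaw 11.4 z [ 1.e-04  5.e-04 -1.e+00]
slide cm [-3.02  0.04  0.28] turn [-0.0005 -0.0002 -0.    ]
```

{"fn": "carry_out", "kwargs": {"grip": [-1, -1, -1, -1, -1], "slide": [[0, 0, 0.1], [0, 0, 0.2], [0, 0, 0.25], [0, 0, 0.25], [0, 0, 0.25]], "turn": [[0, 0, 0], [0, 0, 0], [0, 0, 0], [0, 0, 0], [0, 0, 0]]}}

```text
time_s: 9.88
position: [0.5788, 0.1946, 0.1243]
eef_rot: [0.995, 0.099, 0.0, -0.0]
wrist_force: [0.6, 0.4, -3.5]
finger_gap: 0.0098
```

```bash
python3 chk.py
```

```text
heel in jig mm: x 30.23 y 0.39 z-20 0.28 F jig [0.7, 0.2, -3.5] M jig [0.01, 0.05, 0.0]
t 9.875 pos [0.5788 0.1946 0.1243] F [ 0.6  0.4 -3.5] M [0.   0.05 0.  ] gap 0.0098 q [0.22 0.58 1.7  0.   0.86 1.59]
yaw 11.4 z [ 1.e-04  5.e-04 -1.e+00]
slide cm [-3.02  0.04  0.03] turn [-0.0005 -0.0002 -0.    ]
```

{"fn": "carry_out", "kwargs": {"grip": [-1, -1, -1, -1], "slide": [[0, 0, 0.05], [0, 0, 0.05], [0, 0, 0.05], [0, 0, 0.05]], "turn": [[0, 0, 0], [0, 0, 0], [0, 0, 0], [0, 0, 0]]}}

```text
time_s: 10.38
position: [0.5788, 0.1947, 0.1243]
eef_rot: [0.995, 0.099, 0.0, -0.0]
wrist_force: [-1.9, -0.5, 5.4]
finger_gap: 0.0097
```

```bash
python3 chk.py
```

```text
heel in jig mm: x 30.29 y 0.41 z-20 0.26 F jig [-1.9, -0.1, 5.4] M jig [-0.03, 0.61, 0.02]
t 10.375 pos [0.5788 0.1947 0.1243] F [-1.9 -0.5  5.4] M [-0.15  0.59  0.02] gap 0.0097 q [0.22 0.58 1.7  0.   0.86 1.59]
yaw 11.4 z [ 6.e-04  6.e-04 -1.e+00]
slide cm [-3.03  0.04  0.02] turn [-0.0005 -0.0007 -0.    ]
```

The square has touched the board: Fz changed by +9 N for a 0.5 mm command, and the moment suggests the heel touched first. I'll ease the grip to 3 N so the foot seats flat, then regrip.

{"fn": "carry_out", "kwargs": {"grip": [-1, -1, -1, -1, -1], "slide": [[0, 0, 0], [0, 0, 0], [0, 0, 0], [0, 0, 0], [0, 0, 0]], "turn": [[0, 0, 0], [0, 0, 0], [0, 0, 0], [0, 0, 0], [0, 0, 0]], "newtons": 3}}

```text
time_s: 11.0
position: [0.5789, 0.1947, 0.1242]
eef_rot: [0.995, 0.099, 0.0, -0.0]
wrist_force: [-1.3, -0.0, 0.9]
finger_gap: 0.0097
```

```bash
python3 chk.py
```

```text
heel in jig mm: x 30.33 y 0.4 z-20 0.23 F jig [-1.3, 0.2, 0.9] M jig [-0.05, 0.21, -0.07]
t 11.0 pos [0.5789 0.1947 0.1242] F [-1.3 -0.   0.9] M [-0.09  0.19 -0.07] gap 0.0097 q [0.22 0.58 1.7  0.   0.86 1.59]
yaw 11.4 z [ 6.e-04  6.e-04 -1.e+00]
slide cm [-3.03  0.04  0.02] turn [-0.0005 -0.0007 -0.    ]
```

{"fn": "carry_out", "kwargs": {"grip": [-1, -1, -1, -1, -1], "slide": [[0, 0, 0], [0, 0, 0], [0, 0, 0], [0, 0, 0], [0, 0, 0]], "turn": [[0, 0, 0], [0, 0, 0], [0, 0, 0], [0, 0, 0], [0, 0, 0]], "newtons": 55}}

```text
time_s: 11.62
position: [0.5789, 0.1946, 0.1242]
eef_rot: [0.995, 0.099, 0.0, -0.0]
wrist_force: [-1.6, -0.6, 1.4]
finger_gap: 0.0097
```

```bash
python3 chk.py
```

```text
heel in jig mm: x 30.33 y 0.37 z-20 0.23 F jig [-1.7, -0.3, 1.4] M jig [-0.18, 0.24, 0.01]
t 11.625 pos [0.5789 0.1946 0.1242] F [-1.6 -0.6  1.4] M [-0.22  0.2   0.01] gap 0.0097 q [0.22 0.58 1.7  0.   0.86 1.59]
yaw 11.4 z [ 7.e-04  6.e-04 -1.e+00]
slide cm [-3.03  0.04  0.02] turn [-0.0004 -0.0008 -0.    ]
```

{"fn": "carry_out", "kwargs": {"grip": [-1, -1, -1, -1, -1, -1, -1, -1], "slide": [[0, 0, -0.05], [-0.4, 0.04, -0.05], [-1, 0.04, -0.05], [-1.6, 0.04, -0.05], [-2.2, 0.04, -0.05], [-2.6, 0.04, -0.05], [-2.7, 0.04, -0.05], [-2.7, 0.04, -0.05]], "turn": [[0, 0, 0], [0, 0, 0], [0, 0, 0], [0, 0, 0], [0, 0, 0], [0, 0, 0], [0, 0, 0], [0, 0, 0]]}}

```text
time_s: 12.62
position: [0.5526, 0.189, 0.1248]
eef_rot: [0.995, 0.099, 0.0, -0.0]
wrist_force: [-0.2, -0.5, -4.0]
finger_gap: 0.0097
```

```bash
python3 chk.py
python3 - <<'E'
from h import *
from cell import *
c=capture('top');cv2.imwrite('pics/top6.png',cv2.resize(c['img'][90:250,150:310],None,fx=3.7,fy=3.7,interpolation=2))
c=capture('side');cv2.imwrite('pics/side6.png',cv2.resize(c['img'][120:310,120:320],None,fx=3,fy=3,interpolation=2))
E
```

```text
heel in jig mm: x 3.43 y 0.01 z-20 0.77 F jig [-0.3, -0.4, -4.0] M jig [-0.0, 0.06, -0.02]
t 12.625 pos [0.5526 0.189  0.1248] F [-0.2 -0.5 -4. ] M [-0.02  0.06 -0.02] gap 0.0097 q [0.22 0.55 1.77 0.   0.82 1.59]
yaw 11.4 z [ 9.e-04  7.e-04 -1.e+00]
slide cm [-0.34  0.    0.08] turn [-0.0005 -0.001   0.    ]
```

View pics/top6.png

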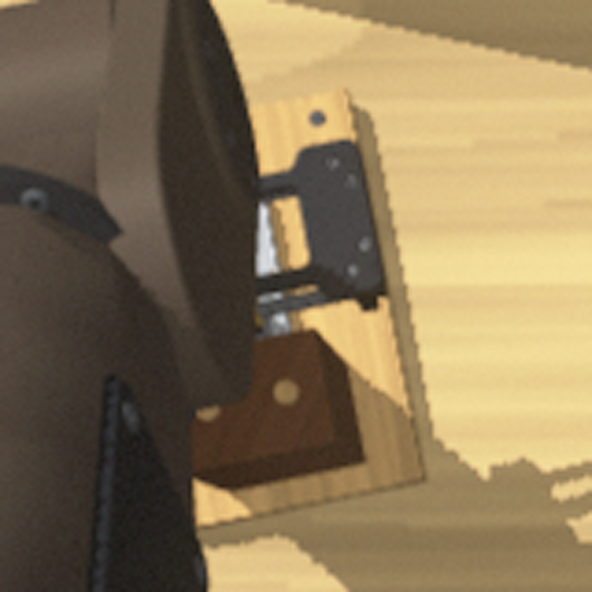

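View pics/side6.png

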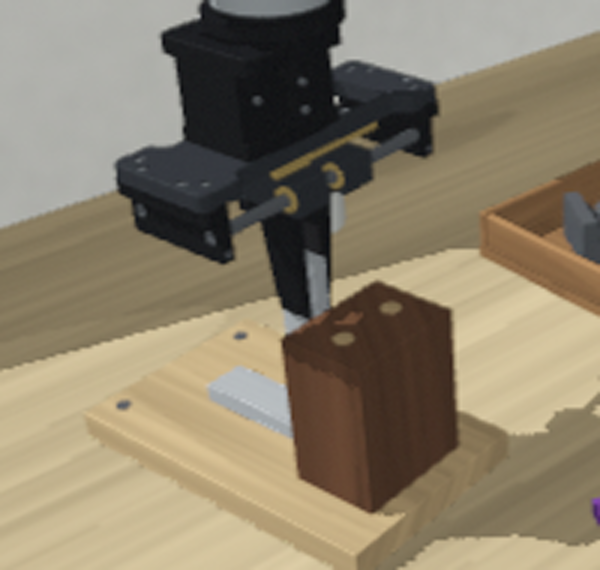

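The square is hovering 3 mm in front of the block (side crop 290,430; top crop 280,325). I'll creep in towards the block now.

{"fn": "carry_out", "kwargs": {"grip": [-1, -1, -1, -1, -1], "slide": [[-0.1, 0, 0], [-0.2, 0, 0], [-0.3, 0, 0], [-0.3, 0, 0], [-0.3, 0, 0]], "turn": [[0, 0, 0], [0, 0, 0], [0, -0.001, 0], [0, -0.001, 0], [0, -0.001, 0]]}}

```text
time_s: 13.35
position: [0.5498, 0.1884, 0.1247]
eef_rot: [0.995, 0.099, 0.0, -0.0]
wrist_force: [0.6, -0.4, -3.4]
finger_gap: 0.01
```

```bash
python3 chk.py
```

```text
heel in jig mm: x 0.56 y -0.03 z-20 0.74 F jig [0.5, -0.5, -3.4] M jig [0.03, 0.05, -0.04]
t 13.35 pos [0.5498 0.1884 0.1247] F [ 0.6 -0.4 -3.4] M [ 0.02  0.06 -0.04] gap 0.01 q [0.22 0.55 1.77 0.   0.82 1.59]
yaw 11.4 z [-0.e+00  5.e-04 -1.e+00]
slide cm [-0.06 -0.    0.07] turn [-0.0005 -0.0001 -0.    ]
```

{"fn": "carry_out", "kwargs": {"grip": [-1, -1, -1, -1], "slide": [[-0.05, 0, 0], [-0.1, 0, 0], [-0.1, 0, 0], [-0.1, 0, 0]], "turn": [[0, 0, 0], [0, 0, 0], [0, 0, 0], [0, 0, 0]]}}

```text
time_s: 13.85
position: [0.5489, 0.1882, 0.1248]
eef_rot: [0.995, 0.099, 0.0, -0.0]
wrist_force: [1.2, 0.2, -3.9]
finger_gap: 0.0101
```

```bash
python3 chk.py
```

```text
heel in jig mm: x -0.36 y -0.04 z-20 0.78 F jig [1.2, -0.0, -3.9] M jig [0.0, -0.24, 0.0]
t 13.85 pos [0.5489 0.1882 0.1248] F [ 1.2  0.2 -3.9] M [ 0.05 -0.24  0.  ] gap 0.0101 q [0.22 0.55 1.77 0.   0.82 1.59]
yaw 11.4 z [ 2.e-04  5.e-04 -1.e+00]
slide cm [ 0.04 -0.    0.08] turn [-0.0004 -0.0003 -0.0001]
```

{"fn": "carry_out", "kwargs": {"grip": [-1, -1, -1, -1], "slide": [[-0.04, 0, 0], [-0.04, 0, 0], [-0.04, 0, 0], [-0.04, 0, 0]], "turn": [[0, 0, 0], [0, 0, 0], [0, 0, 0], [0, 0, 0]]}}

```text
time_s: 14.35
position: [0.5488, 0.1882, 0.1248]
eef_rot: [0.995, 0.099, 0.001, -0.0]
wrist_force: [4.5, 1.6, -6.7]
finger_gap: 0.0094
```

```bash
python3 chk.py; python3 chk.py|head -1
```

```text
heel in jig mm: x -0.4 y -0.02 z-20 0.85 F jig [4.7, 0.7, -6.7] M jig [0.05, -0.86, -0.0]
t 14.35 pos [0.5488 0.1882 0.1248] F [ 4.5  1.6 -6.7] M [ 0.22 -0.84 -0.  ] gap 0.0094 q [0.22 0.55 1.78 0.   0.82 1.59]
yaw 11.4 z [ 1.e-03  7.e-04 -1.e+00]
slide cm [ 0.04 -0.    0.08] turn [-0.0005 -0.0012 -0.    ]
heel in jig mm: x -0.4 y -0.02 z-20 0.85 F jig [4.7, 0.7, -6.7] M jig [0.05, -0.86, -0.0]
```

{"fn": "carry_out", "kwargs": {"grip": [-1, -1, -1, -1, -1, -1], "slide": [[0.02, 0, 0], [0.02, 0, 0.04], [0.02, 0, 0.08], [0, 0, 0.1], [0, 0, 0.1], [0, 0, 0.1]], "turn": [[0, 0, 0], [0, 0, 0], [0, 0, 0], [0, 0, 0], [0, 0, 0], [0, 0, 0]]}}

```text
time_s: 15.1
position: [0.5489, 0.1882, 0.1242]
eef_rot: [0.995, 0.099, 0.001, -0.0]
wrist_force: [0.0, -0.2, 5.0]
finger_gap: 0.0098
```

```bash
python3 chk.py
```

```text
heel in jig mm: x -0.33 y -0.03 z-20 0.22 F jig [0.0, -0.2, 5.0] M jig [-0.01, 0.1, -0.03]
t 15.1 pos [0.5489 0.1882 0.1242] F [ 0.  -0.2  5. ] M [-0.04  0.1  -0.03] gap 0.0098 q [0.22 0.55 1.78 0.   0.82 1.59]
yaw 11.4 z [ 1.4e-03  8.0e-04 -1.0e+00]
slide cm [ 0.03 -0.    0.02] turn [-0.0005 -0.0015 -0.    ]
```

{"fn": "carry_out", "kwargs": {"grip": [-1, -1, -1, -1, -1, -1], "slide": [[0, 0, 0.02], [-0.03, 0, 0.02], [-0.05, 0, 0.02], [-0.05, 0, 0.02], [-0.05, 0, 0.02], [-0.05, 0, 0.02]], "turn": [[0, 0, 0], [0, 0, 0], [0, 0, 0], [0, 0, 0], [0, 0, 0], [0, 0, 0]], "newtons": 8}}

```text
time_s: 15.85
position: [0.5489, 0.1882, 0.1242]
eef_rot: [0.995, 0.099, 0.001, -0.0]
wrist_force: [4.8, 2.6, 4.5]
finger_gap: 0.0098
```

```bash
python3 chk.py
```

```text
heel in jig mm: x -0.36 y -0.01 z-20 0.22 F jig [5.2, 1.6, 4.5] M jig [0.08, -0.78, 0.01]
t 15.85 pos [0.5489 0.1882 0.1242] F [4.8 2.6 4.5] M [ 0.23 -0.75  0.01] gap 0.0098 q [0.22 0.55 1.78 0.   0.81 1.59]
yaw 11.4 z [ 0.0026  0.0011 -1.    ]
slide cm [ 0.04 -0.    0.02] turn [-0.0005 -0.0027 -0.0001]
```

{"fn": "carry_out", "kwargs": {"grip": [-1, -1, -1, -1, -1, -1], "slide": [[0, 0, 0.02], [-0.03, 0, 0.03], [-0.05, 0, 0.04], [-0.05, 0, 0.04], [-0.05, 0, 0.04], [-0.05, 0, 0.04]], "turn": [[0, 0, 0], [0, 0, 0], [0, 0, 0], [0, 0, 0], [0, 0, 0], [0, 0, 0]], "newtons": 50}}

```text
time_s: 16.6
position: [0.5489, 0.1882, 0.1242]
eef_rot: [0.995, 0.099, 0.002, -0.0]
wrist_force: [4.0, 1.8, 6.3]
finger_gap: 0.0098
```

```bash
python3 chk.py
python3 - <<'E'
from h import *
from cell import *
c=capture('top');cv2.imwrite('pics/top7.png',cv2.resize(c['img'][90:250,150:310],None,fx=3.7,fy=3.7,interpolation=2))
c=capture('side');cv2.imwrite('pics/side7.png',c['img'])
cv2.imwrite('pics/side7c.png',cv2.resize(c['img'][120:310,120:320],None,fx=3,fy=3,interpolation=2))
E
```

```text
heel in jig mm: x -0.35 y -0.04 z-20 0.2 F jig [4.3, 1.0, 6.3] M jig [0.1, -0.58, 0.01]
t 16.6 pos [0.5489 0.1882 0.1242] F [4.  1.8 6.3] M [ 0.21 -0.55  0.01] gap 0.0098 q [0.22 0.55 1.78 0.   0.81 1.59]
yaw 11.39 z [ 0.0039  0.0013 -1.    ]
slide cm [ 0.03 -0.    0.02] turn [-0.0005 -0.004  -0.0001]
```

View pics/side7c.png

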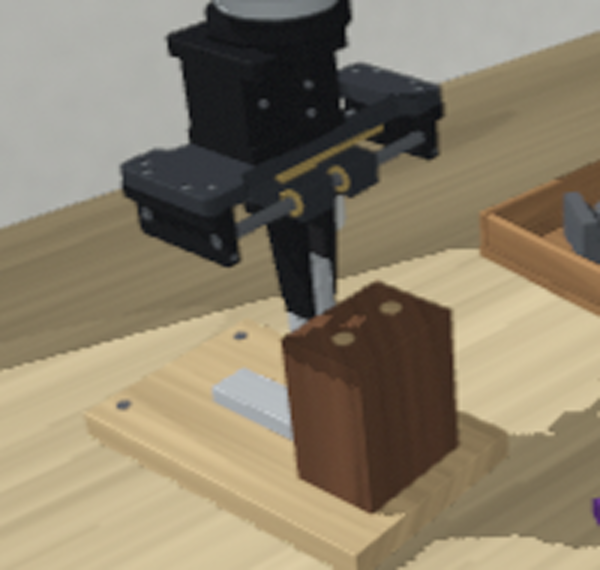

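View pics/top7.png

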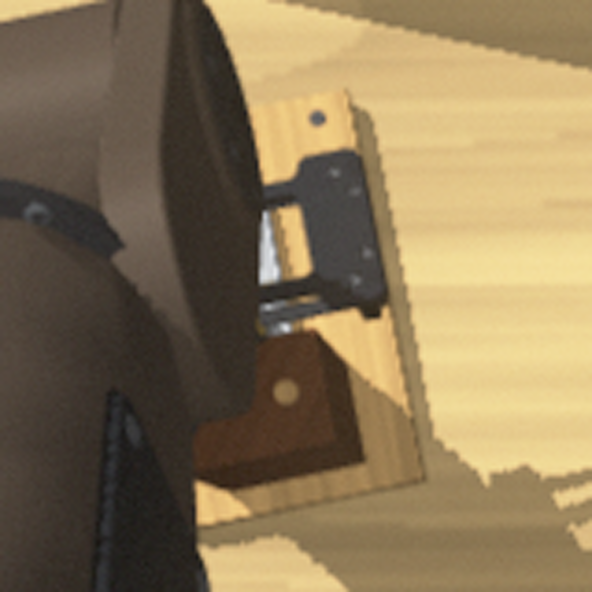

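Both contacts read light, with Fx about +4 N and Fz about +10 N over the weight. However, the tool has crept to 4 mrad of pitch. I'll let go briefly so the square stands flat, straighten the tool and regrip.

{"fn": "carry_out", "kwargs": {"grip": [-1, -0.7, -0.7, -0.7, -0.7, -0.7, -0.7], "slide": [[0, 0, 0], [0, 0, 0], [0, 0, 0], [0, 0, 0], [0, 0, 0], [0, 0, 0], [0, 0, 0]], "turn": [[0, 0, 0], [0, 0, 0], [0, -0.002, 0], [-0.0005, -0.004, 0], [-0.0005, -0.004, 0], [-0.0005, -0.004, 0], [-0.0005, -0.004, 0]], "newtons": 3}}

```text
time_s: 17.58
position: [0.5488, 0.1882, 0.1242]
eef_rot: [0.995, 0.099, -0.0, -0.0]
wrist_force: [0.3, 0.4, -0.7]
finger_gap: 0.0141
```

```bash
python3 chk.py
python3 - <<'E'
from h import *
from cell import *
c=capture('side')
cv2.imwrite('pics/side8c.png',cv2.resize(c['img'][120:310,120:320],None,fx=3,fy=3,interpolation=2))
E
```

```text
heel in jig mm: x -0.38 y -0.04 z-20 0.19 F jig [0.3, 0.3, -0.7] M jig [0.01, -0.06, -0.01]
t 17.575 pos [0.5488 0.1882 0.1242] F [ 0.3  0.4 -0.7] M [ 0.02 -0.05 -0.01] gap 0.0141 q [0.22 0.55 1.77 0.   0.82 1.59]
yaw 11.39 z [-0. -0. -1.]
slide cm [ 0.04 -0.    0.02] turn [-0.      0.     -0.0001]
```

View pics/side8c.png

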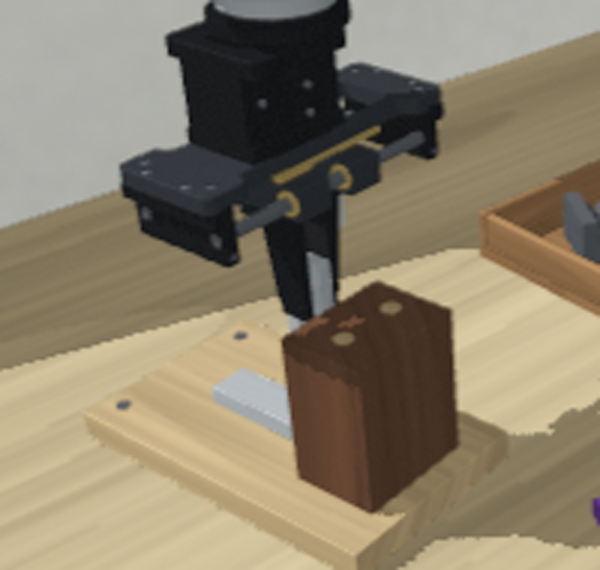

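The square stands on its own in the corner, with its foot at (250,400) in the crop. I'll regrip it and watch for forces.

{"fn": "carry_out", "kwargs": {"grip": [-1, -1, -1, -1, -1, -1], "slide": [[0, 0, 0], [0, 0, 0], [0, 0, 0], [0, 0, 0], [0, 0, 0], [0, 0, 0]], "turn": [[0, 0, 0], [0, 0, 0], [0, 0, 0], [0, 0, 0], [0, 0, 0], [0, 0, 0]], "newtons": 45}}

```text
time_s: 18.38
position: [0.5488, 0.1881, 0.1242]
eef_rot: [0.995, 0.099, -0.0, -0.0]
wrist_force: [-0.2, 0.3, 0.2]
finger_gap: 0.0098
```

```bash
python3 chk.py
```

```text
heel in jig mm: x -0.39 y -0.05 z-20 0.23 F jig [-0.1, 0.3, 0.2] M jig [0.03, 0.05, -0.06]
t 18.375 pos [0.5488 0.1881 0.1242] F [-0.2  0.3  0.2] M [ 0.02  0.05 -0.06] gap 0.0098 q [0.22 0.55 1.77 0.   0.82 1.59]
yaw 11.39 z [-0.  0. -1.]
slide cm [ 0.04 -0.    0.02] turn [-0.      0.     -0.0002]
```

{"fn": "carry_out", "kwargs": {"grip": [-1, -1, -1, -1, -1, -1], "slide": [[0, 0, 0.02], [-0.02, 0, 0.03], [-0.04, 0, 0.04], [-0.04, 0, 0.04], [-0.04, 0, 0.04], [-0.04, 0, 0.04]], "turn": [[0, 0, 0], [0, 0, 0], [0, -0.001, 0], [0, -0.001, 0], [0, -0.001, 0], [0, -0.001, 0]]}}

```text
time_s: 19.12
position: [0.5488, 0.1881, 0.1242]
eef_rot: [0.995, 0.099, 0.0, -0.0]
wrist_force: [0.1, 0.9, 5.3]
finger_gap: 0.0099
```

```bash
python3 chk.py
```

```text
heel in jig mm: x -0.4 y -0.04 z-20 0.2 F jig [0.3, 0.8, 5.3] M jig [0.02, 0.05, 0.06]
t 19.125 pos [0.5488 0.1881 0.1242] F [0.1 0.9 5.3] M [0.01 0.05 0.06] gap 0.0099 q [0.22 0.55 1.78 0.   0.82 1.59]
yaw 11.39 z [ 1.e-04  1.e-04 -1.e+00]
slide cm [ 0.04 -0.    0.02] turn [-0.     -0.0001 -0.0001]
```

{"fn": "carry_out", "kwargs": {"grip": [-1, -1, -1, -1, -1, -1], "slide": [[-0.03, 0, 0.03], [-0.06, 0, 0.04], [-0.08, 0, 0.04], [-0.08, 0, 0.04], [-0.08, 0, 0.04], [-0.08, 0, 0.04]], "turn": [[0, 0, 0], [0, -0.001, 0], [0, -0.001, 0], [0, -0.001, 0], [0, -0.001, 0], [0, -0.001, 0]]}}

```text
time_s: 19.88
position: [0.5488, 0.1881, 0.1242]
eef_rot: [0.995, 0.099, 0.001, -0.0]
wrist_force: [3.3, 0.8, 5.8]
finger_gap: 0.0096
```

```bash
python3 chk.py
```

```text
heel in jig mm: x -0.45 y -0.03 z-20 0.21 F jig [3.4, 0.1, 5.8] M jig [0.11, -0.45, -0.06]
t 19.875 pos [0.5488 0.1881 0.1242] F [3.3 0.8 5.8] M [ 0.19 -0.42 -0.06] gap 0.0096 q [0.22 0.55 1.78 0.   0.82 1.59]
yaw 11.39 z [ 1.e-03  3.e-04 -1.e+00]
slide cm [ 0.05 -0.    0.02] turn [-0.0001 -0.0011 -0.0002]
```

{"fn": "carry_out", "kwargs": {"grip": [-1, -1, -1, -1, -1, -1, -1], "slide": [[-0.08, 0, 0.04], [-0.1, 0, 0.05], [-0.12, 0, 0.05], [-0.12, 0, 0.05], [-0.12, 0, 0.05], [-0.12, 0, 0.05], [-0.12, 0, 0.05]], "turn": [[0, -0.001, 0], [0, -0.002, 0], [0, -0.002, 0], [0, -0.002, 0], [0, -0.002, 0], [0, -0.002, 0], [0, -0.002, 0]]}}

```text
time_s: 20.75
position: [0.5487, 0.1881, 0.1242]
eef_rot: [0.995, 0.099, 0.001, -0.0]
wrist_force: [5.6, 0.8, 4.5]
finger_gap: 0.0095
```

```bash
python3 chk.py;  python3 - <<'E'
from h import *
from cell import *
c=capture('top');cv2.imwrite('pics/top9.png',c['img'])
c=capture('side');cv2.imwrite('pics/side9.png',c['img'])
cv2.imwrite('pics/side9c.png',cv2.resize(c['img'][120:310,120:320],None,fx=3,fy=3,interpolation=2))
E
python3 chk.py
```

```text
heel in jig mm: x -0.48 y -0.04 z-20 0.18 F jig [5.7, -0.3, 4.5] M jig [0.1, -0.7, 0.01]
t 20.75 pos [0.5487 0.1881 0.1242] F [5.6 0.8 4.5] M [ 0.24 -0.66  0.01] gap 0.0095 q [0.22 0.55 1.78 0.   0.82 1.59]
yaw 11.38 z [ 1.9e-03  6.0e-04 -1.0e+00]
slide cm [ 0.05 -0.    0.02] turn [-0.0002 -0.0019 -0.0003]
heel in jig mm: x -0.48 y -0.04 z-20 0.23 F jig [5.6, 0.7, 4.7] M jig [0.02, -0.62, -0.0]
t 20.85 pos [0.5487 0.1881 0.1242] F [5.3 1.8 4.7] M [ 0.14 -0.61 -0.  ] gap 0.0095 q [0.22 0.55 1.78 0.   0.82 1.59]
yaw 11.38 z [ 1.9e-03  6.0e-04 -1.0e+00]
slide cm [ 0.05 -0.    0.02] turn [-0.0002 -0.002  -0.0003]
```

View pics/side9c.png

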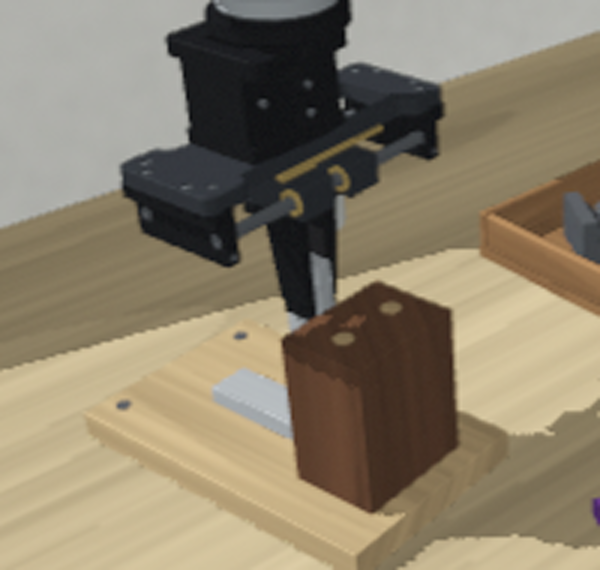

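View pics/top9.png

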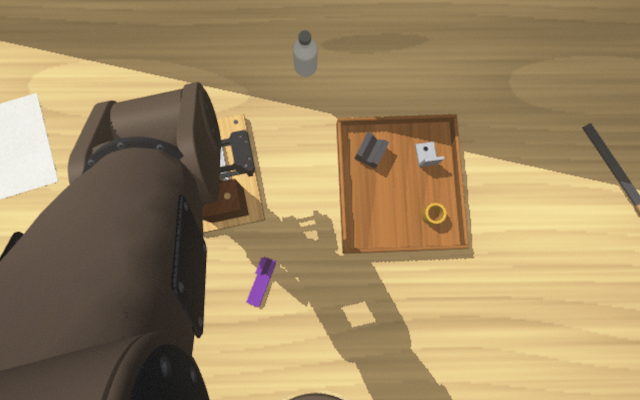

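The forces are good, but the tool is pitched 1.9 mrad. One last press will take that out.

{"fn": "carry_out", "kwargs": {"grip": [-1, -1, -1, -1, -1, -1, -1], "slide": [[-0.12, 0, 0.05], [-0.12, 0, 0.05], [-0.12, 0, 0.05], [-0.12, 0, 0.05], [-0.12, 0, 0.05], [-0.12, 0, 0.05], [-0.12, 0, 0.05]], "turn": [[0, -0.003, 0], [0, -0.004, 0], [0, -0.005, 0], [0, -0.005, 0], [0, -0.005, 0], [0, -0.005, 0], [0, -0.005, 0]]}}

```text
time_s: 21.72
position: [0.5487, 0.1881, 0.1242]
eef_rot: [0.995, 0.099, 0.0, -0.0]
wrist_force: [4.6, 1.8, 5.0]
finger_gap: 0.01
```

```bash
python3 chk.py
```

```text
heel in jig mm: x -0.5 y -0.03 z-20 0.2 F jig [4.8, 0.8, 5.0] M jig [0.07, -1.02, -0.01]
t 21.725 pos [0.5487 0.1881 0.1242] F [4.6 1.8 5. ] M [ 0.27 -0.99 -0.01] gap 0.01 q [0.22 0.55 1.78 0.   0.82 1.59]
yaw 11.38 z [ 1.e-04  3.e-04 -1.e+00]
slide cm [ 0.05 -0.    0.02] turn [-0.0003 -0.0001 -0.0003]
```

```bash
python3 -c "
from cell import *
print(close_job())"
```

```text
the job is handed in; nothing more can be done
None
```

I picked the grey steel square out of the tray and pressed it into the corner, foot on the board and back against the block. I handed the job in at 21.7 s with the square still gripped. The hand-in gives no verdict, so success rests on my own checks below.

**Final readings:**

| Check | Reading |
|---|---|
| Push into the block | about 5 N |
| Press onto the board | about 9 N (5 N reading plus about 4 N square weight) |
| Sideways offset from the block's middle | under 0.1 mm, relative to my camera measurement of the jig |
| Tool tilt from vertical | about 0.3 mrad |
| Tool yaw | 11.38° against my measured 11.4° for the jig |
| Finger opening | 10 mm, matching the leg thickness |

- **Other things:** the last pictures show the V-block, bracket, ferrule and purple look-alike where they were.
- **Regrip at the corner:** while pressing, the tool crept to 4 mrad of pitch. I let go briefly so the square stood flat, straightened the tool and gripped it again. A later press crept to 1.9 mrad, and the final one corrected that.
- **Not confirmed:** the tool reads 0.5 mm past my camera estimate of the block face and 0.2 mm above the board, both within the 2 mm calibration. The block and arm hide the corner from both cameras, so contact on both faces is judged from forces and positions, not seen.

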